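# Stack and pin the rivet trays

## Robot

A 7-joint arm with a two-finger parallel gripper is mounted at the origin on the work surface. World frame = base frame: x ahead of the robot, y to its left, z up, the work surface at z = 0. Lengths are in m, angles in rad, forces in N, time in s.
With the tool pointing down it reaches from about 0.4 to 0.9 m from the base axis. Payload 5.6 kg.
Tool frame: the origin (TCP) lies midway between the tips of the shut fingers; the grasp point (between the pads) lies 19 mm behind it; y points along the fingers, z is the direction in which the jaws open and shut, and the axes are right-handed (so a half turn about y gives the same grasp; the last joint's range is limited). The gripper opens to 92 mm and grips with 3 to 60 N. Pads are 20 mm wide; open, the fingers measure 128 mm over their backs; the gripper's body (75 mm by 189 mm) begins 69 mm behind the grasp point.
Start: joints at [1.257, 0.468, -0.012, 1.603, 0.006, 1.071, -0.056], TCP at [0.174, -0.626, 0.215] pointing down, gripper open.
Joint ranges: [-2.53, 2.53], [-0.31, 2.02], [-1.57, 1.55], [0.28, 2.44], [-1.29, 4.43], [0.15, 1.84], [-2.92, 2.92]. Speed limits (rad/s): [2.57, 2.57, 3.14, 3.14, 3.14, 3.14, 3.14].

## Interface

Orientations are given as a 3x3 rotation matrix whose columns are the frame's x, y, z axes.
In Python, from station import env, effector, solver, viewer, workorder, search_frame, tip_of gives the robot as it stands. Calls block until the motion is done:
- env.reach(position, orientation): joint-space move of the TCP to a pose.
- env.movel(position, frame=None, rate=0.15): straight line of the TCP; frame=None keeps the orientation; rate is the mean speed in m/s.
- env.goto_joints(angles): joint-space move.
- effector.release() and effector.grasp(squeeze=None): open the fingers fully, or close them until they stop; squeeze is the grip in N (None keeps the last).
- env.pause(seconds).
- solver.inverse_kinematics(position, orientation): joint angles nearest the present ones, or None.
- env.sense(): the state.
- viewer.read_camera(name): name is "scene" or "side" or "wrist"; returns (picture, depth): 420x560x3 uint8, red, green, blue; 420x560 float32, m along the optical axis (not along the pixel's ray), 0 where there is no reading.
- viewer.camera_info(name): a dict with "intrinsics" (3x3 intrinsics, pixels), "eye" and "rotation" of the camera in the world; the wrist camera has in their place "T_tool_cam" (4x4, takes a point from camera to tool coordinates, whose origin is the TCP and whose axes are the tool frame's). Camera axes: x right, y up, looking along -z (the intrinsics and any distortion apply to the point x, -y, -z); pixel columns grow to the right and rows downward; lengths in m; the calibration is good to about 2 mm. A picture is of the moment at which its call begins: read the wrist's pose just before it. camera_info takes no time and is no camera call.
A pose or a line that the arm cannot do raises env.PlanningError and nothing moves.
- workorder.finish_job(): hands the job in, once; it reports no verdict.
Trained networks look in the newest picture that a camera, given by its name, has taken for a name from the list of things; names that differ only in an ending like _2 or _b are one class to them, and where a whole thing is asked for, a point or a joint stands for the part that bears it (a point fixed in the world has none). Each returns a list of dicts, best first, with "score" (0 to 1); they miss things now and then, are a little off and sometimes report something else, mostly with a low value. They report only what shows in the picture. A call takes as long as a camera call. They do not tell look-alikes from the thing itself.
- search_frame(camera, name): "at" ([x, y, z] in m, in world coordinates, good to about 4 mm: the middle of the surface that is visible of it).
- tip_of(camera, name): "at" ([x, y, z] in m, in world coordinates, good to about 4 mm: a listed point, or the origin of a listed thing).
The state is a dict: "t": time; "joint_positions": joint angles; "joint_velocities": joint speeds; "tau": joint torques, N m; "ee_pos": TCP position; "tcp_rot": TCP orientation; "wrist_force": force on the tool from outside, world axes, zero at the start; "moment": the same for the moment, N m; "gripper_width": finger opening in m.
Only numpy, scipy, OpenCV 4.12 (cv2) and the standard library are available. Lean on these libraries where they do the work, as an engineer would, in place of code of your own. Each camera call takes 0.05 s, during which the arm holds its last target.

## Task

Stack the loose lidded rivet tray squarely on the one clamped to the bench, so that its base recess drops fully down over the locking rib on the lid below. Then take the stack pin out of its rest and push it from the end away from the tall clamp right through the aligned cross holes of both trays, until its square handle is home against the tray. The rest hides the pin's handle, so you will have to take the pin a second time, by the handle, to push it home; leave everything else on the bench where it stands.

Things in the scene. Friction and masses are not known exactly. Their poses are not given: they have to be found in the camera images.
- lower_tray: Lidded stamped-steel rivet tray fixed to the bench near the middle. Origin: centre of its underside, on the bench; x = long axis and hole axis, z up. Body 110 (x) x 60 (y) mm; lid 114 x 64 mm, its top 66 mm up. A hollow rib stands on the lid. Low tabs (4 mm high) run out to 95 mm from the centre at both ends. Same either way round.
- lower_lid (a point): Centre of the lower tray's lid top, 66 mm above the bench; axes as the tray's. Here stands its hollow locking rib: 86 (x) x 40 (y) x 34 mm high, top edges rounded at 5 mm.
- lower_bore (a point): Middle of the cross hole of the lower tray's rib, 82 mm above the bench; axes as the tray's. The 17 mm hole runs along x through the rib's two 10 mm end plates, 16 mm above the lid top.
- loose_tray: The loose lidded steel tray, 0.55 kg (0.8 to 1.3 times that), same shape as the lower tray. Origin: centre of its underside; x = long axis and hole axis, z up. 100 mm high: lid top at 66, rib from 66 to 100 mm (a good grip, 40 mm wide in y). Its base is an open recess 90 (x) x 44 (y) x 38 mm deep, which fits the rib below with 2 mm play each side. Same either way round.
- loose_bore (a point): Middle of the line through the loose tray's skirt holes, 16 mm above its underside; axes as the tray's. The skirt's 10 mm end walls, outer faces at x = -55 and +55 mm, have 17 mm holes along x. Stacked, the underside rests on the lid below and these holes line up with the rib's (up to 2 mm off).
- pin: Stack pin, 200 mm long, 0.24 kg (0.8 to 1.3 times that): round steel shank 12 mm thick, 128 mm long (last 8 mm tapered), on a square dark steel handle 24 x 24 x 72 mm. Origin: on the axis at the shoulder where shank meets handle; x to the tip, handle from x = -72 to 0; y, z square to the flats. Balances 20 mm behind the shoulder: lies level on a handle flat, axis 12 mm up.
- pin_tip (a point): Point on the pin: its tip, 128 mm from the shoulder.
- pin_mid (a point): Point on the pin's axis 55 mm from the shoulder; it lies at the middle of the trays' holes when the pin is home.
- pin_rest: Fixed rest of the pin, left or right front. Origin: on the bench under the pin's shoulder; x to the pin's tip. The pin starts level in it, axis 38 mm up. Base 8 mm high, x -83 to 133, 56 mm wide. Open-topped trough hides the handle: x -79 to 0, 44 mm wide, 58 mm high. Slotted block under the tip: x 79 to 125, 34 mm wide, 52 mm high. From x 0 to 79 the shank is bare and can be gripped.
- clamp: Fixed brass tray clamp with a round black bakelite knob (50 mm across), 118 mm high, upright at one end of the lower tray, 98 mm from its centre; it bars that end. Origin: on the bench on its axis. Not to be operated.
- stop: Low brass stop button, 44 mm across, 19 mm high, at the other end of the lower tray, 98 mm from its centre. Origin: on the bench on its axis.
- bucking_bar: Bystander: dark iron bucking bar lying, 128 x 44 x 38 mm, x along it; origin near the centre of its underside.
- rivet_tin: Bystander: open round tin of rivets, 68 mm across, 34 mm high; origin: centre of its underside.
- rivet_set_a: Bystander: chrome flush-rivet set standing upright, 32 mm across, 82 mm high; origin: centre of its underside.
- rivet_set_b: Bystander: a second such rivet set, standing behind the lower tray; origin: centre of its underside.
- oil_can: Bystander: small copper oil can, 52 mm across, 95 mm high; origin: centre of its underside.
- tongs: Bystander: cream-painted rivet tongs lying at the back, 200 x 56 x 16 mm, x along them; origin: on the bench near their middle.
Mind the look-alikes: they are no part of the job. There is more than one size of the pin; the one meant has the size given above.

How it is judged:
By the outcome, as a careful person would: the job done as asked, in the order asked, and still so for the second after the job is handed in, with the robot touching nothing.
It also fails if it takes over 72 s, if anything falls off the work surface, if the arm or the gripper's body presses on something with over 40 N, if the wrist force passes 120 N, or if a joint passes its speed limit or range.

## Working session

There is one attempt and no reset: what is moved stays moved. The work goes in short steps, each a Python script; the robot and the scene stay as the last script left them, time stands still between calls to the robot, and variables do not carry over. Pictures are saved under pics/ and viewed, and the job is handed in when it is done.

```bash
ls; mkdir -p pics; cat > h.py <<'E'
import numpy as np, cv2
from station import env, effector, solver, viewer, workorder, search_frame, tip_of
def shot(cam, fn):
    s=env.sense(); p,d=viewer.read_camera(cam); cv2.imwrite('pics/'+fn,cv2.cvtColor(p,cv2.COLOR_RGB2BGR)); np.savez('pics/'+fn+'.npz',p=p,d=d,pos=s['ee_pos'],rot=s['tcp_rot']); return p,d,s
def cloud(cam,d,s):
    i=viewer.camera_info(cam);K=np.array(i['intrinsics']);h,w=d.shape
    u,v=np.meshgrid(np.arange(w),np.arange(h))
    P=np.stack([(u-K[0,2])/K[0,0]*d,-(v-K[1,2])/K[1,1]*d,-d],-1)
    if 'eye' in i: return P@np.array(i['rotation']).T+np.array(i['eye'])
    T=np.array(i['T_tool_cam']); P=P@T[:3,:3].T+T[:3,3]
    return P@np.array(s['tcp_rot']).T+np.array(s['ee_pos'])
E
python3 - <<'E'
from h import *
for c in ['scene','side','wrist']:
    shot(c,c+'0.png'); i=viewer.camera_info(c); print(c,{k:(np.round(v,3).tolist() if not isinstance(v,str) else v) for k,v in i.items()})
s=env.sense();print(s)
for n in ['lower_tray','loose_tray','pin','pin_rest','clamp','stop','lower_bore','loose_bore','pin_tip']:
    for c in ['scene','side']:
        print(n,c,[(np.round(r['at'],3).tolist(),round(r['score'],2)) for r in tip_of(c,n)][:4])
E
```

```text
pics
scene {'intrinsics': [[537.128, 0.0, 284.394], [0.0, 537.128, 209.793], [0.0, 0.0, 1.0]], 'eye': [1.365, -0.864, 1.222], 'rotation': [[0.749, -0.439, 0.496], [0.663, 0.495, -0.562], [0.001, 0.749, 0.662]]}
side {'intrinsics': [[505.515, 0.0, 282.188], [0.0, 505.515, 212.165], [0.0, 0.0, 1.0]], 'eye': [0.435, 1.177, 0.862], 'rotation': [[-0.997, 0.036, -0.061], [-0.071, -0.575, 0.815], [-0.006, 0.817, 0.576]]}
wrist {'intrinsics': [[316.615, 0.0, 276.612], [0.0, 316.615, 210.368], [0.0, 0.0, 1.0]], 'T_tool_cam': [[0.002, -0.957, -0.289, -0.081], [0.0, 0.289, -0.957, -0.171], [1.0, 0.001, 0.0, -0.0], [0.0, 0.0, 0.0, 1.0]]}
{'t': 0.15, 'joint_positions': array([ 1.25698489,  0.46817688, -0.01157919,  1.60339105,  0.00604225,
        1.07136596, -0.05628062]), 'joint_velocities': array([ 3.46429802e-04, -2.00913581e-03,  1.17508692e-03, -4.21674799e-03,
       -1.68380877e-05,  1.30974740e-04, -5.75526920e-04]), 'tau': array([ 1.35573409e-03, -5.20949864e+01, -1.20389555e-02, -2.43975914e+01,
       -5.65927173e-02,  1.52456149e-02,  9.08016113e-05]), 'ee_pos': array([ 0.17368314, -
[... 907 characters left out ...]
ene [([0.575, -0.062, -0.003], 0.75)]
clamp side []
stop scene [([0.608, 0.134, -0.001], 0.51)]
stop side [([0.599, 0.13, 0.0], 0.44), ([0.786, 0.025, -0.002], 0.44)]
lower_bore scene [([0.586, 0.037, 0.083], 0.66), ([0.457, -0.19, -0.003], 0.52)]
lower_bore side [([0.588, 0.042, 0.083], 0.55), ([0.688, 0.232, -0.004], 0.19)]
loose_bore scene [([0.452, -0.343, 0.018], 0.78)]
loose_bore side [([0.449, -0.344, 0.014], 0.78), ([0.588, 0.041, 0.086], 0.29)]
pin_tip scene [([0.582, 0.34, 0.036], 0.71), ([0.232, 0.425, 0.008], 0.68), ([0.439, 0.209, 0.001], 0.53), ([0.312, 0.511, 0.008], 0.48)]
pin_tip side [([0.309, 0.506, 0.01], 0.96), ([0.231, 0.426, 0.01], 0.82), ([0.687, 0.23, -0.001], 0.71)]
```

View pics/scene0.png

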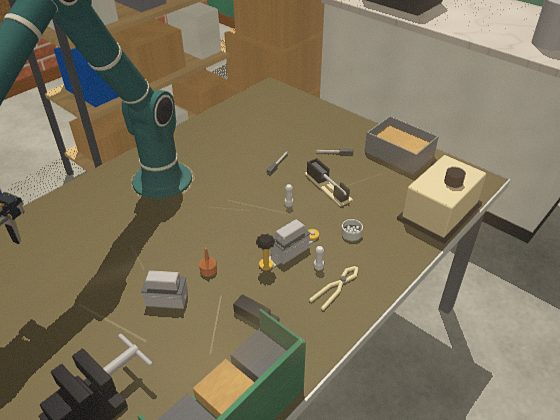

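View pics/side0.png

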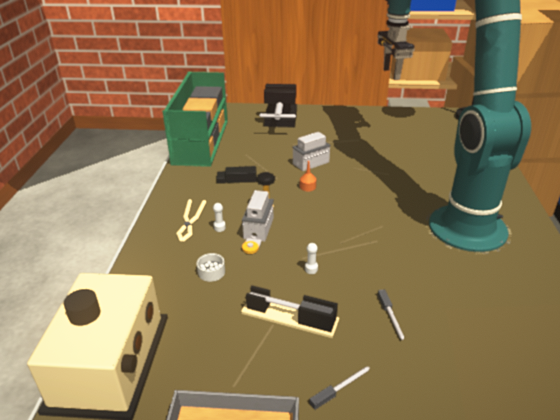

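View pics/wrist0.png

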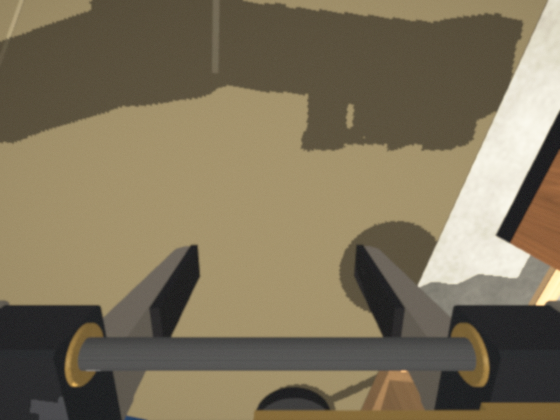

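The scene picture shows the loose tray at (165,290), the lower tray at (292,240) with the black-knobbed clamp at (266,250), and the stop at (313,235). There are three candidate pins: one in the rest at (328,180), and two loose ones at (277,162) and (335,152). The pin in the rest fits the description, so I'll check it in a crop and measure it from depth.

```bash
cat >> h.py <<'E'
def band(P,c,r,z0,z1):
    m=np.isfinite(P).all(-1)&(np.hypot(P[...,0]-c[0],P[...,1]-c[1])<r)&(P[...,2]>z0)&(P[...,2]<z1); return P[m]
def rect(pts):
    (c,wh,a)=cv2.minAreaRect((pts[:,:2]*1000).astype(np.float32)); return np.round(c,1),np.round(wh,1),round(a,1),len(pts),np.round(np.median(pts[:,2]),4)
E
python3 - <<'E'
from h import *
for c in ['scene','side']:
    z=np.load(f'pics/{c}0.png.npz'); P=cloud(c,z['d'],None); P[z['d']==0]=np.nan
    print(c,'bench z',np.nanmedian(band(P,(.5,0.2),.05,-.03,.03)[:,2]))
    print('lower rib',rect(band(P,(.588,.038),.07,.09,.11)), 'lid',rect(band(P,(.588,.038),.075,.06,.072)))
    print('loose rib',rect(band(P,(.453,-.345),.07,.09,.11)), 'lid',rect(band(P,(.453,-.345),.08,.06,.072)))
    q=band(P,(.5,.365),.12,.03,.07); print('rest',rect(q))
    print('clamp',rect(band(P,(.575,-.062),.04,.108,.13)),'stop',rect(band(P,(.604,.132),.03,.014,.025)))
    im=cv2.cvtColor(z['p'],cv2.COLOR_RGB2BGR)
    cr=im[130:220,240:380] if c=='scene' else im[270:410,230:420]
    cv2.imwrite(f'pics/{c}_crop.png',cv2.resize(cr,None,fx=4,fy=4,interpolation=cv2.INTER_CUBIC))
E
```

```text
scene bench z 1.057946772220486e-05
lower rib (array([590.9,  37.1]), array([88.6, 42.6]), 81.5, 296, np.float64(0.0987)) lid (array([606.5,  35.5]), array([120.9,  64.3]), 60.0, 223, np.float64(0.066))
loose rib (array([ 451.5, -344.9]), array([88.5, 44.2]), 35.9, 388, np.float64(0.0991)) lid (array([ 450.3, -344.4]), array([115.5,  71.7]), 38.8, 324, np.float64(0.0658))
rest (array([483.6, 369.3]), array([ 55.1, 205.9]), 74.0, 475, np.float64(0.0478))
clamp (array([578.4, -59.1]), array([52.3, 54.3]), 10.3, 180, np.float64(0.1155)) stop (array([607.9, 136.9]), array([25.8, 43.7]), 39.3, 37, np.float64(0.0172))
side bench z -0.0006556462318968448
lower rib (array([584.9,  28.3]), array([117.9,  41.5]), 81.7, 298, np.float64(0.0985)) lid (array([587.5,  41.4]), array([118.3,  64.8]), 82.6, 279, np.float64(0.0652))
loose rib (array([ 449.4, -338.5]), array([89.3, 47.8]), 37.3, 191, np.float64(0.0978)) lid (array([ 443.9, -324.9]), array([127.9,  64.7]), 16.7, 188, np.float64(0.0653))
rest (array([482.1, 373.8]), array([ 49.8, 199.2]), 76.1, 1300, np.float64(0.0485))
clamp (array([573.7, -52.1]), array([53. , 47.1]), 39.8, 150, np.float64(0.1153)) stop (array([600.8, 140.5]), array([34.4, 39.1]), 6.6, 52, np.float64(0.015))
```

```bash
python3 -c "
import cv2,numpy as np
a=cv2.imread('pics/scene_crop.png');b=cv2.imread('pics/side_crop.png');b=cv2.resize(b,None,fx=.5,fy=.5)
o=np.zeros((600,560,3),'u1')[:a.shape[0]+0];print(a.shape,b.shape)
cv2.imwrite('pics/crops.png',np.vstack([a[:,:560],np.pad(b,((0,0),(0,560-b.shape[1]),(0,0)))])[:600])"
```

```text
(360, 560, 3) (280, 380, 3)
```

View pics/scene_crop.png

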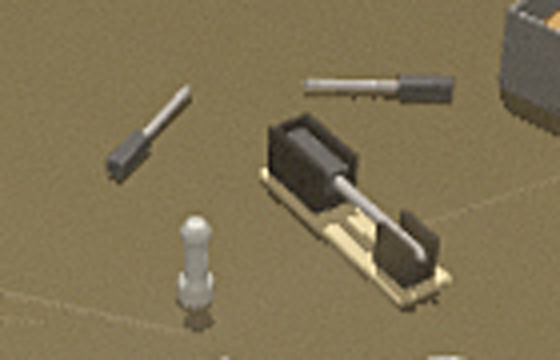

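View pics/side_crop.png

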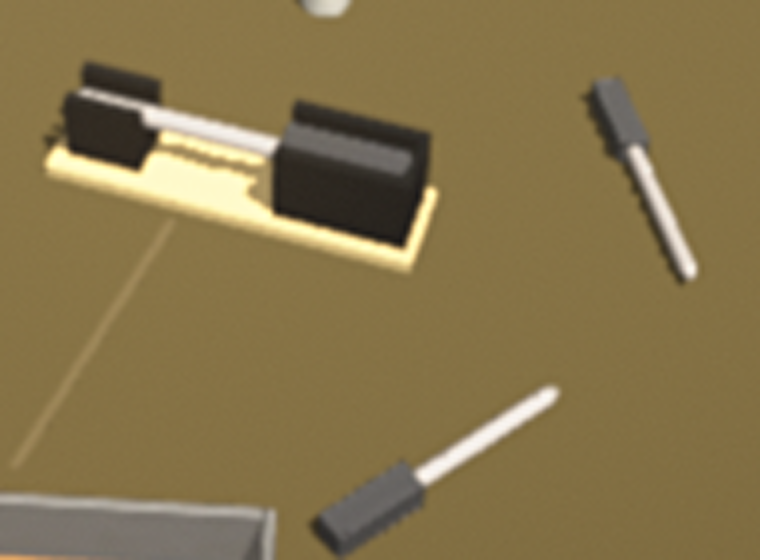

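The crops show the pin in the rest is the thick one in the black trough and slotted block. The two pins lying on the bench are thinner or smaller look-alikes. Next I'll look at the loose tray from the wrist.

```bash
cat >> h.py <<'E'
def ori(deg,tilt=0):
    """tool down, tool x along heading deg; tilt>0 leans the body back (toward -heading)"""
    a=np.radians(deg);t=np.radians(tilt);L=np.array([np.cos(a),np.sin(a),0]);Z=np.array([0,0,1.])
    x=L*np.cos(t)+Z*np.sin(t); y=-Z*np.cos(t)+L*np.sin(t)
    return np.stack([x,y,np.cross(x,y)],1)
E
python3 - <<'E'
from h import *
for p,o in [((.45,-.345,.07),ori(216)),((.588,.038,.14),ori(261.6)),((.588,.038,.27),ori(261.6)),((.47,.37,.03),ori(-15.5,10)),((.62,.25,.08),ori(261.6,10)),((.60,.12,.08),ori(261.6,10)),((.6,.14,.07),ori(261.6))]:
    q=solver.inverse_kinematics(p,o); print(None if q is None else np.round(q,2))
c=np.array([.451,-.345,0]);R=ori(216)
env.reach(c+[0,0,.24]+R[:,0]*(-.0),R)
p,d,s=shot('wrist','w1.png'); print(s['t'],s['ee_pos'])
P=cloud('wrist',d,s); P[d==0]=np.nan
b=band(P,(.451,-.345),.07,.095,.115); print(rect(b)); print(rect(band(P,(.451,-.345),.09,.06,.075))); print('bench',np.nanmedian(band(P,(.45,-.25),.1,-.02,.02)[:,2]))
E
```

```text
[ 0.74  0.53 -0.19  1.9   0.14  0.72 -0.47]
[ 0.37  0.55 -0.65  1.79  0.41  0.94 -0.6 ]
[ 0.42  0.41 -0.71  1.66  0.29  1.18 -0.51]
[-0.03  0.97 -1.12  1.88  1.23  1.09 -0.4 ]
[ 0.05  0.91 -0.9   1.52  0.85  1.26 -1.2 ]
[ 0.23  0.78 -0.82  1.7   0.78  1.11 -1.05]
[ 0.25  0.73 -0.75  1.75  0.62  0.91 -0.91]
2.5167 [ 0.44992472 -0.3467008   0.23982043]
(array([ 449.6, -344.8]), array([86.5, 40.1]), 37.0, 3188, np.float64(0.1008))
(array([ 449.5, -344.7]), array([114.6,  64. ]), 37.1, 2527, np.float64(0.0671))
bench 0.0010921002309015881
```

View pics/w1.png

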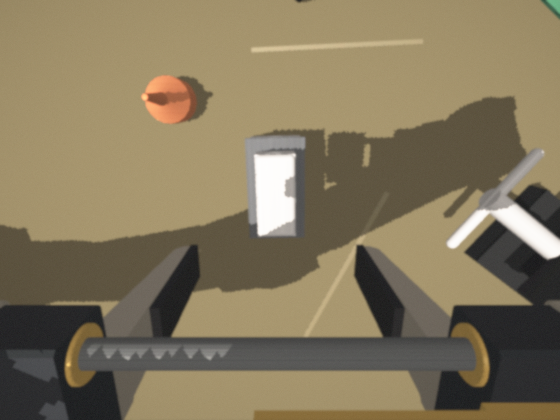

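The wrist picture shows the loose tray at (275,190) with its rib on top. The sizes measure 86.5x40 and 114.6x64, which match, and the yaw is 37°. Next I'll measure the lower tray and the rest from the same relative pose.

```bash
python3 - <<'E'
from h import *
R=ori(261.6); env.reach([.588,.037,.25],R)
p,d,s=shot('wrist','w2.png'); print(s['t'],s['ee_pos'])
P=cloud('wrist',d,s); P[d==0]=np.nan
print('rib',rect(band(P,(.588,.037),.07,.095,.11)));print('lid',rect(band(P,(.588,.037),.09,.06,.075)));
print('clamp',rect(band(P,(.575,-.06),.04,.11,.13)),'stop',rect(band(P,(.604,.135),.03,.014,.025)))
for n in ['rivet_set_a','bucking_bar','oil_can']:
    print(n,[(np.round(r['at'],3),round(r['score'],2)) for r in tip_of('scene',n)])
R=ori(-15.5); env.reach([.50,.37,.22],R)
p,d,s=shot('wrist','w3.png'); print(s['t'],s['ee_pos'])
E
```

```text
4.0667 [0.58808514 0.03476028 0.2497286 ]
rib (array([585.7,  24.3]), array([113.9,  39.6]), 82.7, 3028, np.float64(0.1008))
lid (array([585.2,  21.3]), array([147.8,  63.4]), 82.8, 2391, np.float64(0.0671))
clamp (array([575.1, -59. ]), array([54.8, 51.3]), 82.9, 1569, np.float64(0.1181)) stop (array([599.9, 135.2]), array([42.3, 42.4]), 80.9, 947, np.float64(0.0153))
rivet_set_a [(array([ 0.704,  0.046, -0.001]), 0.77), (array([0.434, 0.209, 0.   ]), 0.64)]
bucking_bar [(array([ 0.683, -0.22 ,  0.002]), 0.6)]
oil_can [(array([ 0.459, -0.192, -0.003]), 0.53)]
5.5667 [0.50126128 0.36848919 0.2198608 ]
```

View pics/w2.png

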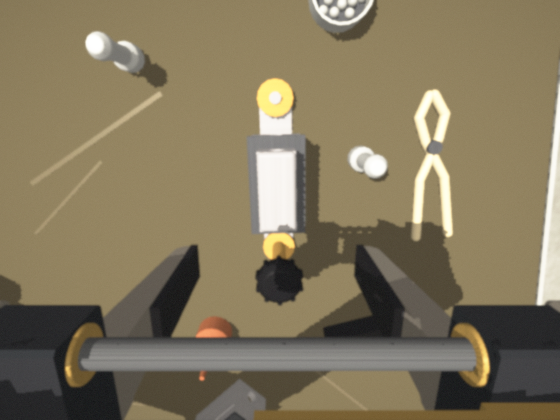

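View pics/w3.png

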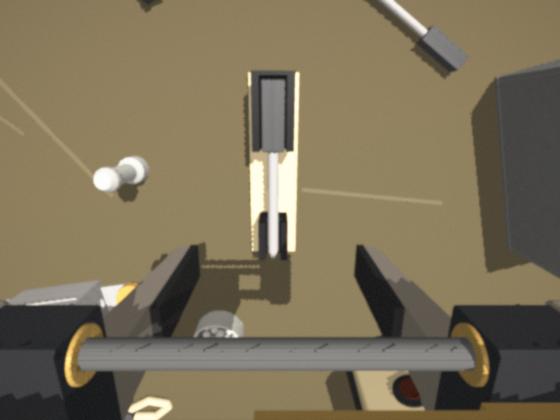

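The lower tray is at (277,185), the stop at (276,98) and the clamp knob at (279,279). The rest's trough is at (272,110), the shank at (273,190) and the slotted block at (273,235). The clamp got into the rib fit, so I'll refit without it.

```bash
python3 - <<'E'
from h import *
z=np.load('pics/w2.png.npz'); s={'tcp_rot':z['rot'],'ee_pos':z['pos']}
P=cloud('wrist',z['d'],s);P[z['d']==0]=np.nan
# exclude clamp region: y < -0.018
for lo,hi in [(.095,.11),(.06,.075)]:
    b=band(P,(.588,.037),.08,lo,hi); b=b[np.hypot(b[:,0]-.575,b[:,1]+.06)>.036]; print(rect(b))
    b=b[np.hypot(b[:,0]-.575,b[:,1]+.06)>.04]; print(rect(b))
z=np.load('pics/w3.png.npz'); s={'tcp_rot':z['rot'],'ee_pos':z['pos']}
P=cloud('wrist',z['d'],s);P[z['d']==0]=np.nan
base=(.483,.371)
b=band(P,(.485,.37),.13,.005,.012); print('base',rect(b))
b=band(P,base,.13,.054,.064);print('trough top',rect(b))
b=band(P,base,.13,.047,.0535);print('block top',rect(b))
b=band(P,(.505,.362),.035,.036,.05);print('shank',rect(b))
xs=b[:,0];k=np.polyfit(b[:,0],b[:,1],1);print(np.degrees(np.arctan(k[0])),k)
b=band(P,(.42,.387),.06,.044,.0525);print('handle top',rect(b))
p=z['p'][60:270,200:350]; cv2.imwrite('pics/w3c.png',cv2.cvtColor(cv2.resize(p,None,fx=3.5,fy=2.8),cv2.COLOR_RGB2BGR))
E
```

```text
(array([588. ,  38.9]), array([86.3, 39.6]), 82.7, 3020, np.float64(0.1008))
(array([588. ,  38.9]), array([86.3, 39.6]), 82.7, 3020, np.float64(0.1008))
(array([587.9,  38.9]), array([114.3,  63.4]), 82.8, 2384, np.float64(0.0671))
(array([587.9,  38.9]), array([114.3,  63.4]), 82.8, 2384, np.float64(0.0671))
base (array([480.8, 368.9]), array([ 56.1, 215.1]), 74.0, 3037, np.float64(0.0091))
trough top (array([478.5, 369.5]), array([ 44.1, 203.3]), 73.9, 1517, np.float64(0.059))
block top (array([480.6, 368.9]), array([ 33.9, 200.4]), 74.1, 2151, np.float64(0.0512))
shank (array([507.5, 366.7]), array([33.1, 68.5]), 63.3, 658, np.float64(0.0442))
-15.567393716650892 [-0.27859166  0.50266308]
handle top (array([431. , 383.2]), array([28.2, 96.8]), 74.1, 1839, np.float64(0.0509))
```

View pics/w3c.png

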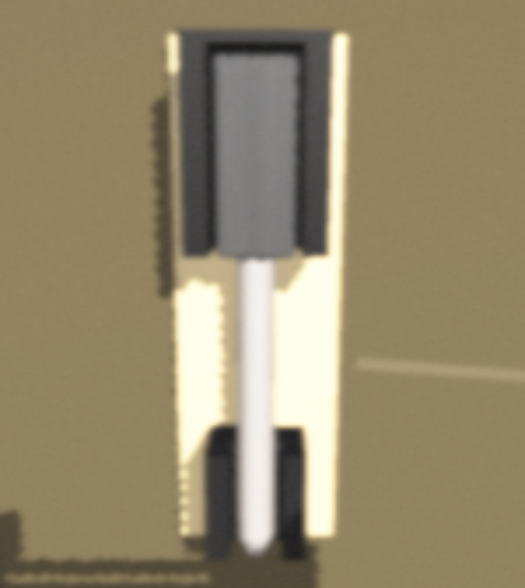

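Lower tray is at (588.0, 38.9) mm, yaw 82.7°, and its sizes match. The rest origin is about (456.8, 375.8) mm, heading -16°. Now I'll grasp the loose tray by its rib.

```bash
python3 - <<'E'
from h import *
R=ori(217.05); c=np.array([.4496,-.3448,0])
env.reach(c+[0,0,.16],R)
env.movel(c+[0,0,.0725],rate=.15)
print(env.sense()['ee_pos'],env.sense()['wrist_force'])
effector.grasp(40); s=env.sense(); print(s['gripper_width'],s['wrist_force'],s['t'])
env.movel(c+[0,0,.26],rate=.25)
p,d,s=shot('wrist','w4.png'); print(s['t'],s['ee_pos'],s['gripper_width'],s['wrist_force'])
P=cloud('wrist',d,s); T=(P-s['ee_pos'])@s['tcp_rot']; T[d==0]=np.nan
for y0,y1 in [(-.04,-.02),(0,.015),(.06,.085)]:
    m=(T[...,1]>y0)&(T[...,1]<y1)&(abs(T[...,2])<.04)&(abs(T[...,0])<.08); q=T[m]*1000
    if len(q)>20: print(y0,rect(np.c_[q[:,[0,2,1]]]/1000))
E
```

```text
[ 0.45027512 -0.34487563  0.0730416 ] [0.47004357 0.00184301 0.09741931]
0.03977073652407077 [ 1.50876043 -1.51978393 -0.0548291 ] 9.7333
10.6333 [ 0.44820872 -0.34395298  0.25787995] 0.03980240459305991 [ 0.35052136  0.19968386 -6.58594586]
-0.04 (array([-4.3, -0.6]), array([79.4, 70.5]), 1.7, 12322, np.float64(-0.0284))
0 (array([-0. , -0.7]), array([ 64.1, 114.7]), 89.8, 5026, np.float64(0.0055))
0.06 (array([-54.4,  -0.6]), array([59.4,  1.8]), 89.9, 204, np.float64(0.0639))
```

View pics/w4.png

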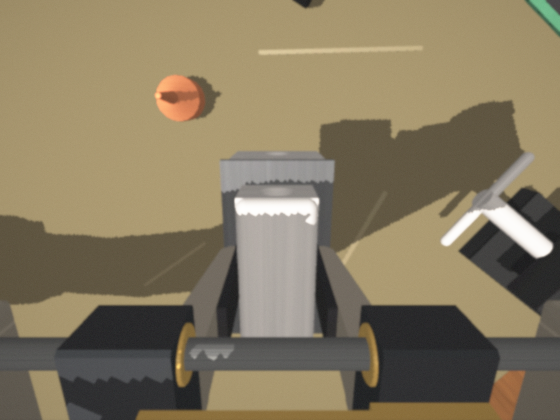

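The grasp is good: the lid is centred in the tool frame, and the wrist camera bias is about -0.7 mm in tool z. Now I'll move it over the lower tray.

```bash
cat >> h.py <<'E'
def settle(target,R,tol=.0005,n=3,rate=.1):
    target=np.array(target,float);cmd=target.copy()
    for i in range(n):
        env.pause(.15); e=target-env.sense()['ee_pos']
        if np.linalg.norm(e[:2])<tol: break
        cmd=cmd+e; cmd[2]=target[2]+0*e[2]; env.movel(cmd,R,rate=rate)
    return cmd, target-env.sense()['ee_pos']
E
python3 - <<'E'
from h import *
R=ori(262.75); t=np.array([.5887,.0388,.26])
env.reach(t,R); 
t[2]=.185; env.movel(t,rate=.15)
cmd,e=settle(t,R); s=env.sense(); print(cmd-t,e*1000,s['t'],np.degrees(np.arctan2(s['tcp_rot'][1,0],s['tcp_rot'][0,0])),s['wrist_force'],s['tcp_rot'][:,1])
p,d,s=shot('wrist','w5.png');shot('side','side5.png'); shot('scene','scene5.png')
P=cloud('wrist',d,s); T=(P-s['ee_pos'])@s['tcp_rot']; T[d==0]=np.nan
m=(T[...,1]>0)&(T[...,1]<.015)&(abs(T[...,2])<.04)&(abs(T[...,0])<.08); q=T[m]; print('held lid',rect(q[:,[0,2,1]]))
# lower lid end visible
P[d==0]=np.nan
b=band(P,(.588,.037),.08,.055,.075); b=b[np.hypot(b[:,0]-.575,b[:,1]+.06)>.036]; 
q=(b-s['ee_pos'])@s['tcp_rot']; print('lower lid in tool',rect(q[:,[0,2,1]])) if len(q) else 0
E
python3 -c "
import cv2
a=cv2.imread('pics/side5.png')[150:280,200:330];b=cv2.imread('pics/scene5.png')[170:300,230:360]
cv2.imwrite('pics/c5.png',cv2.hconcat([cv2.resize(a,(400,400)),cv2.resize(b,(400,400))]))"
```

```text
[-2.24623657e-05  1.44322902e-05  0.00000000e+00] [ 0.04349658 -0.00947891  0.06064916] 13.7917 -97.2505561377309 [ 0.25654543  0.29933339 -5.28199015] [-1.19886665e-04  2.22530465e-05 -9.99999993e-01]
held lid (array([-0.4, -1. ]), array([114.9,  64.4]), 0.0, 5032, np.float64(0.0055))
lower lid in tool (array([-53.5,  -0.9]), array([63.9,  4.7]), 89.9, 428, np.float64(0.1179))
```

View pics/c5.png

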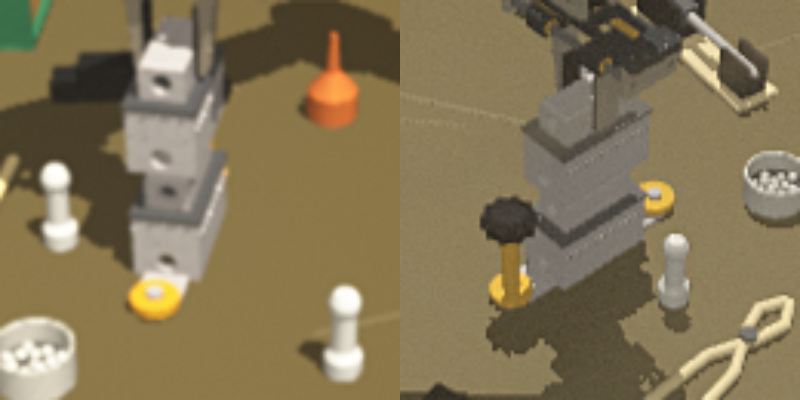

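View pics/w5.png

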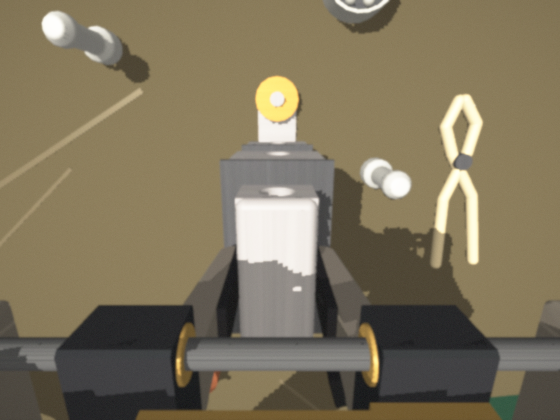

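Laterally the held lid is at -1.0 mm and the lower lid at -0.9 mm, and the yaws agree. Along the hole axis the offset is between 0.4 and 2 mm, so I'll shift 1 mm towards the clamp and lower while watching the force.

```bash
python3 - <<'E'
from h import *
R=ori(262.75); t=np.array([.5887,.0388,.185])+R[:,0]*.001
env.movel(t,rate=.05)
f0=env.sense()['wrist_force']
for z in [.176,.172,.165,.155,.145,.1405,.139]:
    t[2]=z; env.movel(t,R,rate=.06); s=env.sense(); df=s['wrist_force']-f0
    print(z,np.round(s['ee_pos'],4),np.round(df,1),np.round(s['moment'],2))
    if abs(df).max()>12: break
print(s['t'])
shot('side','side6.png')
E
```

```text
0.176 [0.588  0.0377 0.1752] [-0.4  1.   0. ] [-0.03 -0.1  -0.03]
0.172 [0.5884 0.0378 0.1717] [-0.7  0.7  0.6] [-0.03 -0.08  0.01]
0.165 [0.5882 0.0377 0.1644] [ 0.9  0.6 -1. ] [-0.01 -0.04 -0.04]
0.155 [0.5881 0.0377 0.1543] [0.3 0.4 0.6] [-0.05 -0.07  0.03]
0.145 [0.5882 0.0377 0.1444] [ 0.5  0.7 -0.4] [-0.1  -0.07  0.03]
0.1405 [0.5884 0.0377 0.1402] [ 1.1  0.9 -0.5] [-0.06 -0.08 -0.01]
0.139 [0.5886 0.0378 0.139 ] [-0.2 -0.7  0.1] [-0.02 -0.05  0.02]
16.1417
```

```bash
python3 - <<'E'
from h import *
R=ori(262.75); t=np.array([.5887,.0388,.139])+R[:,0]*.001
f0=env.sense()['wrist_force']
for z in [.1383,.1375]:
    t[2]=z; env.movel(t,R,rate=.03); s=env.sense(); df=s['wrist_force']-f0; print(z,np.round(s['ee_pos'],4),np.round(df,1))
    if df[2]>6: break
effector.release(); 
t[2]=.25; env.movel(t,R,rate=.25)
p,d,s=shot('wrist','w7.png'); print(s['t'],s['ee_pos'],s['wrist_force'])
P=cloud('wrist',d,s); P[d==0]=np.nan
def ex(b): return b[np.hypot(b[:,0]-.575,b[:,1]+.06)>.036]
print('rib',rect(ex(band(P,(.588,.038),.07,.155,.18))));print('lid',rect(ex(band(P,(.588,.038),.09,.125,.145))))
shot('side','side7.png')
E
python3 -c "
import cv2
a=cv2.imread('pics/side7.png')[150:280,200:330];b=cv2.imread('pics/w7.png')[60:310,150:400]
cv2.imwrite('pics/c7.png',cv2.hconcat([cv2.resize(a,(400,400)),cv2.resize(b,(400,400))]))"
```

```text
0.1383 [0.5888 0.0379 0.1386] [-0.7  0.1  4.4]
0.1375 [0.5889 0.0378 0.1385] [-2.9 -0.1 12.4]
18.175 [0.58818436 0.03750044 0.24960914] [-0.29732921 -0.01876136  0.06737311]
rib (array([588. ,  38.6]), array([86.4, 40.1]), 82.7, 4576, np.float64(0.1669))
lid (array([588. ,  38.4]), array([114.5,  64.2]), 82.8, 3309, np.float64(0.1331))
```

View pics/c7.png

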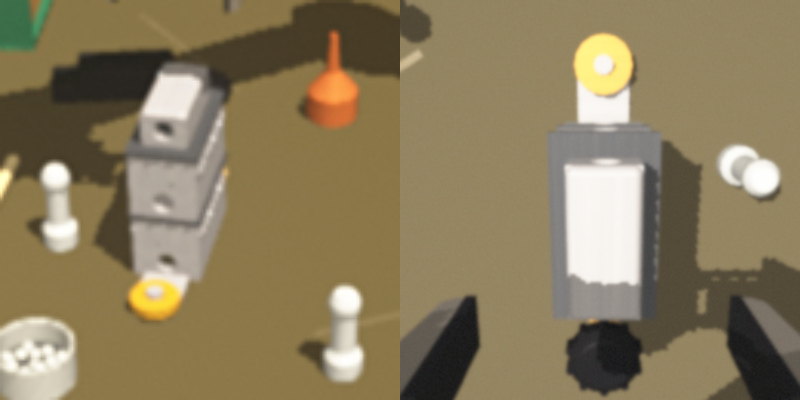

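The stack is fully seated: the lid top measures 0.132 m once the camera's 1 mm offset is removed, and it is aligned with the lower tray to under 0.5 mm. Now I'll take the pin by the bare shank, with the tool leaning back 10°.

```bash
cat >> h.py <<'E'
G=.013
def pinpose(pt,deg,tilt):
    R=ori(deg,tilt); return np.array(pt)+R[:,1]*G, R
E
python3 - <<'E'
from h import *
o=np.array([.4570,.3766,.038]); L=np.array([np.cos(np.radians(-16)),np.sin(np.radians(-16)),0])
pt=o+.017*L
t,R=pinpose(pt,-16,10)
env.reach(t+[0,0,.14],R)
env.movel(t,R,rate=.15)
c,e=settle(t,R,.0008); s=env.sense(); print(e*1000,s['wrist_force'])
effector.grasp(60); s=env.sense(); print(s['gripper_width'],s['wrist_force'],s['ee_pos'],s['t'])
p,d,s=shot('wrist','w8.png'); shot('side','side8.png')
E
python3 -c "
import cv2
a=cv2.imread('pics/side8.png')[230:360,220:360];b=cv2.imread('pics/w8.png')
cv2.imwrite('pics/c8.png',cv2.hconcat([cv2.resize(a,(400,371)),cv2.resize(b,(400,371))]))"
```

```text
[-0.5607704  -0.44269554 -1.03779112] [-0.01237439  0.67398869 -0.84037465]
0.010306425363741586 [-0.60349391  0.47242559  1.20178934] [0.47550338 0.37129629 0.02518625] 22.0833
```

View pics/c8.png

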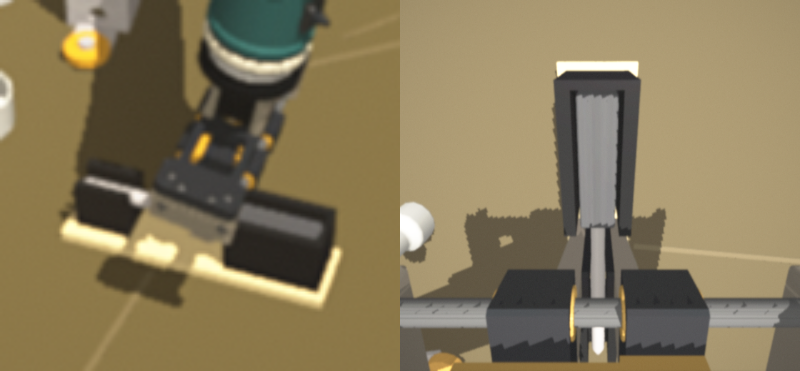

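```bash
python3 - <<'E'
from h import *
s=env.sense();print(s['gripper_width'])
o=np.array([.4570,.3766,.038]); L=np.array([np.cos(np.radians(-16)),np.sin(np.radians(-16)),0])
t,R=pinpose(o+.017*L,-16,10)
env.movel(t+[0,0,.05],R,rate=.08); print(env.sense()['gripper_width'])
env.movel(t+[0,0,.18],R,rate=.2); env.pause(.1)
p,d,s=shot('wrist','w9.png'); shot('side','side9.png');shot('scene','scene9.png')
print(s['gripper_width'],s['wrist_force'],s['moment'],s['t'])
P=cloud('wrist',d,s); T=(P-s['ee_pos'])@s['tcp_rot']; T[d==0]=np.nan
# pin frame: rotate back tilt -> heading frame centred on the pin axis grip point
H=(P-(s['ee_pos']-s['tcp_rot'][:,1]*G))@ori(-16,0); H[d==0]=np.nan  # x fwd, y down, z lateral
m=(abs(H[...,2])<.022)&(abs(H[...,1])<.03)&(H[...,0]<-.012)&(H[...,0]>-.12)
q=H[m]*1000; print(len(q))
for x0 in range(-110,0,8):
    w=q[(q[:,0]>x0)&(q[:,0]<=x0+8)]
    if len(w)>3: print(x0+4,len(w),'top',np.round(np.percentile(w[:,1],[10,50]),1),'lat',np.round([w[:,2].min(),w[:,2].max()],1))
print('x min',q[:,0].min())
E
python3 -c "
import cv2
a=cv2.imread('pics/side9.png')[170:360,200:390];b=cv2.imread('pics/w9.png')
cv2.imwrite('pics/c9.png',cv2.hconcat([cv2.resize(a,(371,371)),cv2.resize(b,(429,371))]))"
```

```text
0.010531740787869242
0.010366568832494982
0.010622203204835621 [ 0.50455053  0.46753006 -2.16580334] [0.03948198 0.03294273 0.02214358] 23.8583
9881
-90 878 top [-12.9 -11.4] lat [-12.6  11.3]
-82 1185 top [-13.1 -12.3] lat [-12.6  11.4]
-74 1092 top [-13.2 -12.4] lat [-12.6  11.3]
-66 1005 top [-13.2 -12.5] lat [-12.7  11.3]
-58 939 top [-13.3 -12.5] lat [-12.7  11.3]
-50 845 top [-13.3 -12.6] lat [-12.6  11.4]
-42 813 top [-13.4 -12.7] lat [-12.7  11.3]
-34 749 top [-13.4 -12.7] lat [-12.7  11.2]
-26 700 top [-13.5 -12.9] lat [-12.6  11.3]
-18 1115 top [-28.5 -22.2] lat [-21.8  20.7]
-10 560 top [-17.7 -13.6] lat [-20.8  19.4]
x min -89.47436457763241
```

View pics/c9.png

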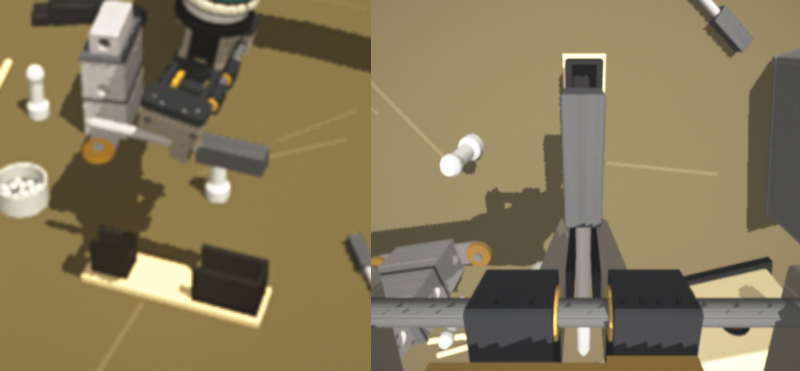

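The pin is held level and centred: handle 24 mm wide, handle end 89.5 mm behind the grip. Next I'll move it to a standoff outside the stop end.

```bash
cat >> h.py <<'E'
C0=np.array([.5887,.0386,0]); D=np.array([np.cos(np.radians(82.75)),np.sin(np.radians(82.75)),0])
E
python3 - <<'E'
from h import *
t,R=pinpose(C0+D*.19+[0,0,.0815],262.75,10)
env.reach(t+[0,0,.10],R)
env.movel(t,R,rate=.15)
c,e=settle(t,R,.0006); print(e*1000,c-t)
p,d,s=shot('wrist','w10.png'); shot('side','side10.png');shot('scene','scene10.png')
print(s['gripper_width'],s['wrist_force'],s['moment'],s['t'], (t-s['ee_pos'])*1000)
i=viewer.camera_info('side')
for cam in ['side','scene']:
    P=cloud(cam,np.load(f'pics/{cam}10.png.npz')['d'],None)
    H=(P-C0)@np.stack([D,np.cross([0,0,1],D),[0,0,1]],1)*1000
    m=(H[...,0]>82)&(H[...,0]<150)&(abs(H[...,1])<20)&(H[...,2]>65)&(H[...,2]<100)
    q=H[m];print(cam,len(q)); 
    for x0 in range(75,160,8):
        w=q[(q[:,0]>x0)&(q[:,0]<=x0+8)]
        if len(w)>2: print(x0+4,len(w),'top',np.round(w[:,2].max(),1),'lat',np.round([w[:,1].min(),w[:,1].max()],1))
E
python3 -c "
import cv2
a=cv2.imread('pics/side10.png')[130:320,160:350];b=cv2.imread('pics/w10.png');c=cv2.imread('pics/scene10.png')[150:280,220:400]
cv2.imwrite('pics/c10.png',cv2.vconcat([cv2.hconcat([cv2.resize(a,(371,300)),cv2.resize(b,(400,300))]),cv2.resize(c,(771,300))]))"
```

```text
[ 0.09043269 -0.02821583  0.02714622] [-7.9844884e-05  2.9570988e-05  0.0000000e+00]
0.009962660005623947 [-0.02940538 -0.82734185 -1.926724  ] [ 0.09115101 -0.04632364  0.01394215] 26.65 [ 0.09043269 -0.02821583  0.02714622]
side 0
scene 63
87 5 top 88.4 lat [-4.3 -3.1]
95 5 top 90.1 lat [-5.   0.3]
103 11 top 90.0 lat [-6.5  4.1]
111 7 top 92.2 lat [-7.  5.]
119 6 top 91.3 lat [-5.6  2. ]
127 9 top 89.2 lat [-5.9  5.6]
135 9 top 92.3 lat [-5.1  3.6]
143 9 top 91.6 lat [-5.8  1.4]
```

View pics/c10.png

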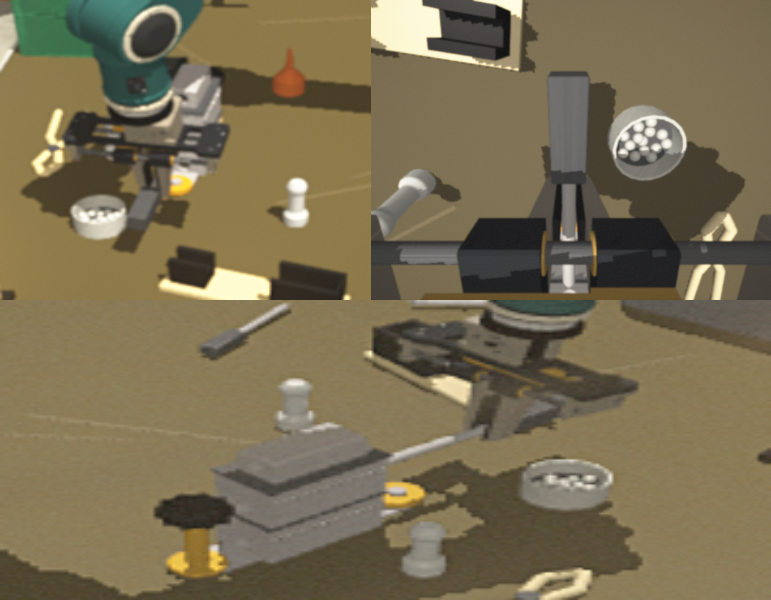

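```bash
python3 - <<'E'
from h import *
z=np.load('pics/w10.png.npz'); s={'tcp_rot':z['rot'],'ee_pos':z['pos']};d=z['d']
P=cloud('wrist',d,s)
H=(P-(s['ee_pos']-s['tcp_rot'][:,1]*G))@ori(262.75,0); H[d==0]=np.nan
m=(abs(H[...,2])<.0125)&(H[...,1]<-.008)&(H[...,1]>-.02)&(H[...,0]<-.022)&(H[...,0]>-.088)
q=H[m]*1000; print(np.polyfit(q[:,0],q[:,1],1),np.polyval(np.polyfit(q[:,0],q[:,1],1),0))
l=[];
for x0 in range(-86,-22,8):
    w=H[(abs(H[...,1]+.0125)<.006)&(abs(H[...,2])<.02)&(H[...,0]*1000>x0)&(H[...,0]*1000<x0+8)]*1000; l.append((x0+4,w[:,2].min(),w[:,2].max()))
print(np.round(l,1))
b=H[(abs(H[...,2])<.014)&(abs(H[...,1])<.02)&(H[...,0]<-.03)]; print('end',b[:,0].min())
E
```

```text
[-1.14534854e-02 -1.30380873e+01] -13.038087313841908
[[-82.  -13.2  10.8]
 [-74.  -13.1  10.9]
 [-66.  -13.2  10.9]
 [-58.  -13.3  10.7]
 [-50.  -13.   10.8]
 [-42.  -13.2  10.8]
 [-34.  -13.1  10.6]
 [-26.  -13.   10.8]]
end -0.08834148316383239
```

```bash
python3 - <<'E'
from h import *
f0=env.sense()['wrist_force']
for c in [.178,.165,.15,.135,.12,.105,.09,.08,.0735]:
    t,R=pinpose(C0+D*c+[0,0,.081],262.75,10)
    env.movel(t,R,rate=.08); s=env.sense(); df=s['wrist_force']-f0
    print(c,np.round((t-s['ee_pos'])*1000,1),'axial',round(df@D,1),'lat',round(df@np.cross([0,0,1],D),1),'z',round(df[2],1),round(s['gripper_width'],4))
    if abs(df).max()>12: print('STOP');break
print(s['t'])
shot('side','side11.png');shot('scene','scene11.png');shot('wrist','w11.png')
E
python3 -c "
import cv2
a=cv2.imread('pics/side11.png')[130:320,160:350];b=cv2.imread('pics/w11.png');c=cv2.imread('pics/scene11.png')[150:280,220:400]
cv2.imwrite('pics/c11.png',cv2.vconcat([cv2.hconcat([cv2.resize(a,(371,300)),cv2.resize(b,(400,300))]),cv2.resize(c,(771,300))]))"
```

```text
0.178 [-0.2  1.4  0.1] axial -0.8 lat 1.0 z -0.9 0.0098
0.165 [-0.2  1.2  0. ] axial 0.2 lat 0.6 z -0.6 0.0103
0.15 [-0.1  1.1 -0. ] axial -0.8 lat 1.3 z -1.9 0.01
0.135 [-0.1  1.1  0. ] axial -0.8 lat 0.4 z -1.0 0.0102
0.12 [-0.1  1.   0. ] axial -0.4 lat 1.3 z -0.9 0.0104
0.105 [-0.1  1.1  0. ] axial 0.2 lat -0.4 z -0.6 0.0104
0.09 [-0.1  1.1  0. ] axial -0.2 lat -0.2 z -1.2 0.0106
0.08 [-0.   0.9  0. ] axial -0.3 lat 1.1 z -0.4 0.0106
0.0735 [0.  0.6 0. ] axial -0.1 lat 0.3 z -0.3 0.0104
29.6
```

View pics/c11.png

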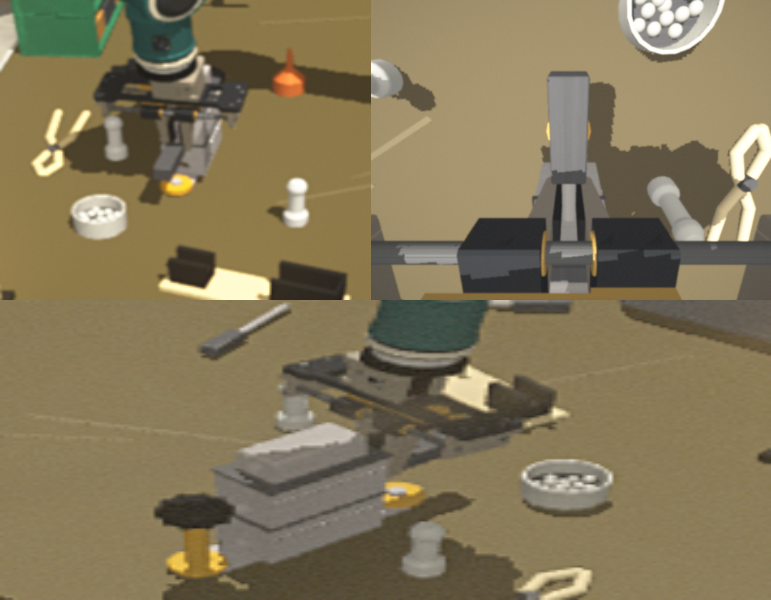

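It went in with under 2 N. The tip is at about -37 mm, in the far rib plate. I'll ease it a little further, release, and retreat.

```bash
python3 - <<'E'
from h import *
f0=env.sense()['wrist_force']
for c in [.072,.0705]:
    t,R=pinpose(C0+D*c+[0,0,.081],262.75,10)
    env.movel(t,R,rate=.05); s=env.sense(); df=s['wrist_force']-f0
    print(c,np.round((t-s['ee_pos'])*1000,1),np.round(df,1))
    if abs(df).max()>10: break
effector.release()
env.movel(t-R[:,1]*.06,R,rate=.15)
p2=C0+D*.15+[0,0,.20]
env.reach(p2,ori(262.75))
p,d,s=shot('wrist','w12.png');shot('side','side12.png');print(s['t'],s['ee_pos'])
P=cloud('wrist',d,s); O=np.array(C0); H=(P-O)@np.stack([D,np.cross([0,0,1],D),[0,0,1]],1)*1000; H[d==0]=np.nan
m=(abs(H[...,1])<20)&(H[...,2]>80)&(H[...,2]<105)&(H[...,0]>70)&(H[...,0]<190); q=H[m]
for x0 in range(70,185,8):
    w=q[(q[:,0]>x0)&(q[:,0]<=x0+8)]
    if len(w)>3: print(x0+4,len(w),np.round(np.median(w[:,2]),1),np.round([w[:,1].min(),w[:,1].max()],1))
print(q[:,0].max())
E
python3 -c "
import cv2
a=cv2.imread('pics/side12.png')[130:320,160:350];b=cv2.imread('pics/w12.png')
cv2.imwrite('pics/c12.png',cv2.hconcat([cv2.resize(a,(371,300)),cv2.resize(b,(400,300))]))"
```

```text
0.072 [0.  0.1 0. ] [-0.5 -0.1  0. ]
0.0705 [0.  0.2 0. ] [-0.5  0.5 -0.2]
32.5333 [0.60729528 0.18672004 0.19926291]
74 78 84.1 [-4.1  6.1]
82 65 83.7 [-4.   6.1]
90 145 89.6 [-10.7  11.8]
98 181 89.2 [-10.7  11.8]
106 189 88.5 [-10.7  11.7]
114 194 88.0 [-10.6  12.6]
122 204 87.5 [-11.5  12.5]
130 204 86.9 [-11.5  12.4]
138 215 86.3 [-11.4  12.4]
146 210 85.7 [-11.3  12.3]
154 227 85.2 [-11.3  12.2]
162 50 83.8 [-11.2  12.1]
159.41125909963986
```

View pics/c12.png

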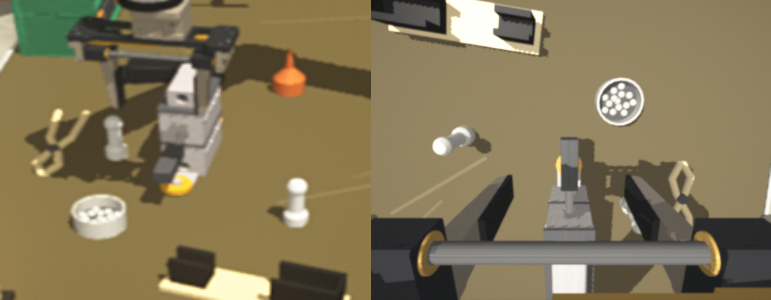

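The pin sits in the holes with the handle end drooping about 4°, as expected. The handle runs from c of about 88 to 160 mm. I'll grip it at 140 mm along its own tilt, level it, then push it home.

```bash
python3 - <<'E'
from h import *
import h; h.G=.015
t,R=pinpose(C0+D*.140+[0,0,.0735],262.75,4)
env.reach(t+[0,0,.07],R); env.movel(t,R,rate=.12); c_,e=settle(t,R,.001); print(e*1000)
effector.grasp(60); s=env.sense(); print(s['gripper_width'],s['wrist_force'],s['t'])
t,R=pinpose(C0+D*.140+[0,0,.0815],262.75,0)
env.movel(t,R,rate=.04); env.pause(.2); s=env.sense(); print('level',np.round((t-s['ee_pos'])*1000,1),s['wrist_force'],s['moment'],s['t'])
p,d,s=shot('wrist','w13.png')
P=cloud('wrist',d,s); H=(P-C0)@np.stack([D,np.cross([0,0,1],D),[0,0,1]],1)*1000; H[d==0]=np.nan
m=(abs(H[...,1])<13)&(H[...,2]>80)&(H[...,2]<105)&(H[...,0]>60)&(H[...,0]<170); q=H[m]
for x0 in range(60,165,8):
    w=q[(q[:,0]>x0)&(q[:,0]<=x0+8)]
    if len(w)>3: print(x0+4,len(w),np.round(np.median(w[:,2]),1),np.round([w[:,1].min(),w[:,1].max()],1))
E
```

```text
[-0.68563236 -0.33131411 -1.11779889]
0.023925634377128566 [ 0.7349758   0.0965504  -0.13004909] 34.9417
level [ 0.4 -0.6  0.3] [-1.1421273  -0.11471277 -1.72058158] [-0.00568937 -0.08270182 -0.04805634] 35.4917
64 210 86.9 [-4.4  7.3]
72 215 87.1 [-4.2  7.3]
80 70 87.4 [-3.6  6.5]
104 16 92.9 [-10.2  11.5]
112 535 93.8 [-10.2  13. ]
120 575 93.8 [-10.4  12.9]
128 606 93.8 [-10.4  12.7]
136 640 93.9 [-10.5  13. ]
144 696 93.8 [-10.4  13. ]
152 802 93.8 [-13.   12.8]
160 727 90.8 [-10.4  12.9]
```

View pics/w13.png

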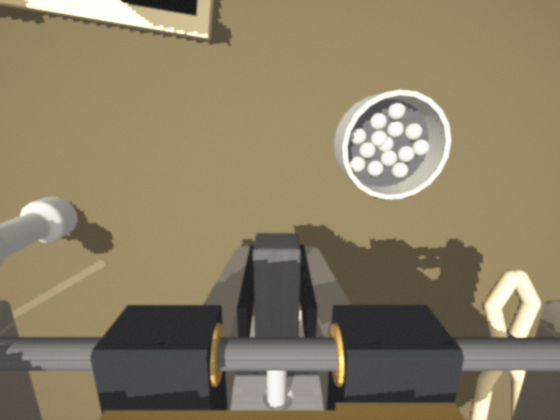

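```bash
python3 - <<'E'
from h import *
import h; h.G=.015
f0=env.sense()['wrist_force']
for c in [.138,.132,.126,.120,.115,.111,.109,.108,.107,.106,.105,.104]:
    t,R=pinpose(C0+D*c+[0,0,.0823],262.75,0)
    env.movel(t,R,rate=.05); s=env.sense(); df=s['wrist_force']-f0
    print(c,np.round((t-s['ee_pos'])*1000,1),'axial',round(df@D,1),'lat',round(df@np.cross([0,0,1],D),1),'z',round(df[2],1))
    if df@D>10 or abs(df).max()>15: print('STOP');break
env.pause(.1);print(s['t'],env.sense()['wrist_force']-f0)
shot('wrist','w14.png');shot('scene','scene14.png')
E
python3 -c "
import cv2
a=cv2.imread('pics/scene14.png')[180:280,230:350];b=cv2.imread('pics/w14.png')
cv2.imwrite('pics/c14.png',cv2.hconcat([cv2.resize(a,(371,300)),cv2.resize(b,(400,300))]))"
```

```text
0.138 [0. 0. 0.] axial -1.2 lat -0.1 z 0.7
0.132 [-0.1  0.8  0.1] axial -0.2 lat 0.9 z 1.5
0.126 [-0.1  0.7  0.1] axial -0.5 lat -0.0 z 1.0
0.12 [-0.   0.6  0. ] axial -1.3 lat 1.0 z 0.8
0.115 [0.  0.5 0. ] axial 0.3 lat 0.7 z 1.8
0.111 [-0.   0.4  0. ] axial -0.2 lat 0.5 z 0.7
0.109 [0.  0.1 0. ] axial -1.0 lat 0.8 z 1.0
0.108 [-0.  -0.4 -0.1] axial 1.7 lat 0.6 z 0.8
0.107 [-0.1 -1.1 -0.2] axial 3.2 lat 0.6 z -0.1
0.106 [-0.  -0.4 -0.1] axial 3.6 lat 1.2 z 1.4
0.105 [ 0.  -0.7 -0.1] axial 4.6 lat 1.2 z 0.8
0.104 [-0.1 -1.7 -0.2] axial 7.0 lat 1.2 z -1.0
38.5917 [0.68262366 6.0256454  0.2377347 ]
```

View pics/c14.png

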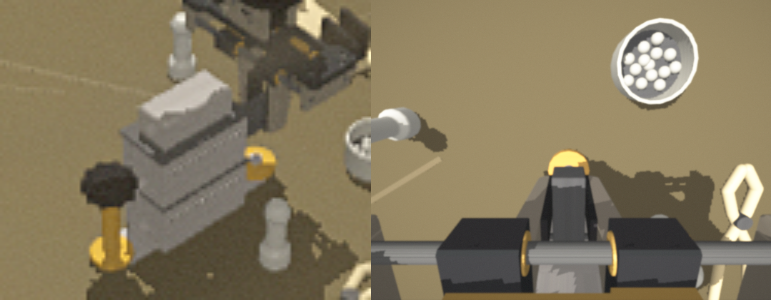

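```bash
cat > m.py <<'E'
from h import *
import sys
z=np.load(f'pics/{sys.argv[1]}.png.npz'); s={'tcp_rot':z['rot'],'ee_pos':z['pos']};d=z['d']
P=cloud('wrist',d,s); H=(P-C0)@np.stack([D,np.cross([0,0,1],D),[0,0,1]],1)*1000; H[d==0]=np.nan
def rng(z0,z1,x0,x1,l=11):
    m=(abs(H[...,1])<l)&(H[...,2]>z0)&(H[...,2]<z1)&(H[...,0]>x0)&(H[...,0]<x1); q=H[m]
    return (len(q), np.round(q.min(0),1).tolist(),np.round(q.max(0),1).tolist(), np.round(np.median(q,0),1).tolist()) if len(q) else None
print('handle top',rng(88,98,52,150)); print('upper lid',rng(127,138,-10,75,40)); print('lower lid',rng(60,72,30,75,40)); print('rib',rng(155,175,-60,60,30))
for x0 in range(52,140,8): print(x0+4, rng(80,100,x0,x0+8,13))
E
python3 m.py w14
```

```text
handle top (3977, [52.1, -11.0, 88.0], [124.9, 11.0, 98.0], [101.9, 0.3, 95.1])
upper lid None
lower lid (101, [51.8, -15.9, 60.0], [57.1, 18.2, 69.2], [54.6, -13.2, 66.9])
rib None
56 (155, [52.0, -12.9, 96.9], [53.6, 12.4, 100.0], [52.4, -0.2, 98.7])
64 None
72 (194, [72.6, -10.5, 93.2], [76.0, 12.8, 96.5], [74.6, 0.9, 95.0])
80 (565, [76.0, -10.4, 93.6], [84.0, 12.7, 96.7], [80.0, 0.9, 95.1])
88 (593, [84.0, -10.8, 93.1], [92.0, 13.0, 96.9], [88.1, 1.4, 95.1])
96 (626, [92.0, -10.7, 92.9], [100.0, 13.0, 99.9], [96.2, 0.9, 95.2])
104 (671, [100.0, -10.7, 93.3], [108.0, 12.9, 99.7], [104.1, 1.4, 95.2])
112 (751, [108.0, -13.0, 80.1], [116.0, 13.0, 100.0], [112.3, -0.1, 95.2])
120 (801, [116.0, -12.2, 80.7], [124.0, 12.9, 97.1], [120.6, 0.9, 95.1])
128 (449, [124.0, -10.3, 80.1], [124.9, 12.6, 96.2], [124.3, 1.8, 88.4])
136 None
```

The handle end is at 124.9 mm, so the shoulder is at about 52.9 mm. The skirt face reads about 52.5 mm, so the tray took up roughly 2 mm of its play and the handle is against it. I'll release, retreat and check.

```bash
python3 - <<'E'
from h import *
effector.release(); s=env.sense(); p=np.array(s['ee_pos'])
env.movel(p+[0,0,.10],rate=.15)
env.reach(C0+D*.13+[0,0,.26],ori(262.75)); env.pause(.2)
p,d,s=shot('wrist','w15.png');shot('side','side15.png');shot('scene','scene15.png');print(s['t'],s['wrist_force'])
P=cloud('wrist',d,s);P[d==0]=np.nan
def ex(b): return b[np.hypot(b[:,0]-.575,b[:,1]+.06)>.036]
print('rib',rect(ex(band(P,(.588,.038),.07,.155,.18))));print('lid',rect(ex(band(P,(.588,.038),.09,.125,.145))))
E
python3 m.py w15
python3 -c "
import cv2
a=cv2.imread('pics/scene15.png')[180:290,230:350];b=cv2.imread('pics/w15.png');c=cv2.imread('pics/side15.png')[160:270,200:320]
o=cv2.hconcat([cv2.resize(a,(400,370)),cv2.resize(c,(400,370))])
cv2.imwrite('pics/c15.png',o);cv2.imwrite('pics/c15w.png',cv2.resize(b[80:380,180:380],(400,600)))"
```

```text
41.3667 [0.30393373 0.34020858 0.02773199]
rib (array([587.7,  36.6]), array([86.9, 39.9]), 83.0, 1763, np.float64(0.1667))
lid (array([589.6,  53.4]), array([80.4, 64.1]), 82.8, 2146, np.float64(0.1332))
handle top (1191, [52.0, -11.0, 88.0], [125.6, 11.0, 97.9], [89.5, 0.6, 90.5])
upper lid (1686, [-10.0, -31.1, 129.6], [55.0, 32.9, 137.9], [40.2, 0.7, 133.1])
lower lid (205, [41.3, -30.6, 62.8], [57.0, 33.1, 71.8], [53.8, 14.2, 67.1])
rib (1763, [-45.6, -19.1, 155.0], [41.4, 20.7, 168.9], [23.3, 0.7, 166.7])
56 (168, [52.0, -12.5, 81.6], [59.9, 12.3, 99.7], [54.9, 0.6, 92.3])
64 (128, [60.2, -9.8, 90.1], [67.9, 12.2, 93.3], [64.0, 0.6, 91.7])
72 (131, [68.0, -9.8, 89.7], [75.9, 12.1, 93.0], [71.8, 1.8, 91.4])
80 (135, [76.1, -9.7, 89.2], [84.0, 12.1, 92.8], [80.0, 0.6, 90.9])
88 (141, [84.0, -10.8, 88.4], [91.9, 12.0, 92.4], [88.2, 0.6, 90.4])
96 (141, [92.1, -10.8, 88.1], [100.0, 11.9, 91.7], [95.9, 0.6, 90.0])
104 (146, [100.0, -10.7, 87.7], [107.9, 13.0, 91.9], [103.8, 1.7, 89.9])
112 (153, [108.0, -10.6, 87.3], [115.9, 12.9, 92.3], [111.7, 0.6, 89.3])
120 (158, [116.0, -10.6, 86.8], [124.0, 12.9, 91.0], [119.9, 0.6, 89.0])
128 (59, [124.0, -10.7, 82.2], [125.6, 12.9, 90.3], [125.0, 1.7, 87.7])
136 None
```

View pics/c15.png

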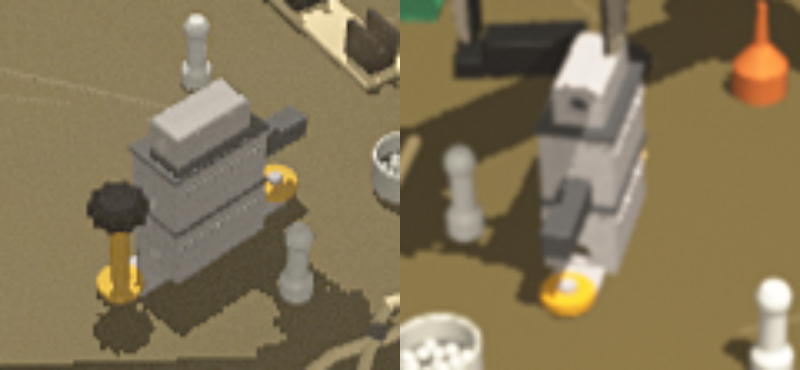

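View pics/c15w.png

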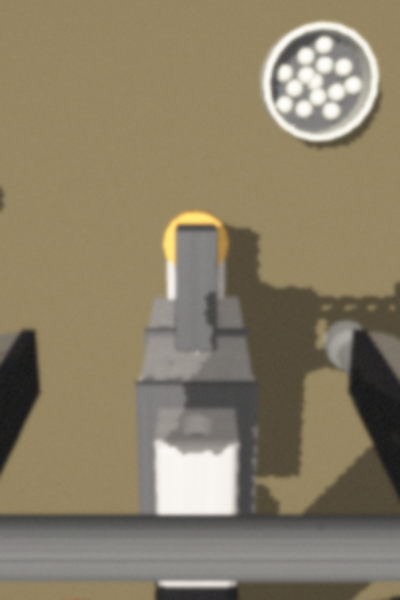

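```bash
python3 - <<'E'
from h import *
workorder.finish_job(); print(env.sense()['t'])
E
```

```text
the job is handed in; nothing more can be done
the job is handed in; nothing more can be done
```

I stacked the loose tray on the clamped one and pushed the pin through both trays from the stop end. I then re-gripped it by the handle, pushed until the handle met the tray, and handed the job in at about 41 s. The hand-in reports no verdict.

- **Stack:** the upper lid measured 0.132 m up once the camera's 1 mm offset is removed, so the recess is fully down over the rib. The yaw matched the lower tray.
- **Tray shift:** the final push slid the upper tray about 2 mm toward the clamp, which is the full play along the hole axis. Side to side it stayed on line.
- **Pin:** it went in with under 2 N, and the last push reached 7 N against the tray. The shoulder measures within about 1 mm of the tray's end wall.
- **Pin droop:** after release the handle hangs about 3° from level, because of the play in the holes.
- **Disagreement:** the gripper read about 10.3 mm on the 12 mm shank. The handle measured the right width (24 mm) and it was the pin in the rest, so I took it as the right one.
- **Other items:** the gripper was clear of everything at the last check. I saw nothing else disturbed in the final pictures, but did not measure the bystanders again.

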